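# Tighten the flower press with the hex key

### The arm

A 7-joint arm with a two-finger parallel gripper is mounted at the origin on a cart in front of the work surface, level with it; the furniture and walls round the work are solid. World frame = base frame: x ahead of the robot, y to its left, z up, the work surface at z = 0. Lengths are in m, angles in rad, forces in N, time in s.
With the tool pointing down it reaches from about 0.375 to 0.925 m from the base axis. Payload 3.1 kg.
Tool frame: the origin (TCP) lies at the very end of the fingers, on their centre line; the grasp point (between the pads) lies 19 mm behind it; z points along the fingers, y is the line along which they close (so a half turn about z gives the same grasp; the last joint's range is limited). The gripper opens to 85 mm and grips with 20 to 120 N. Pads are 22 mm wide; open, the fingers measure 114 mm over their backs; the gripper's body (76 mm by 85 mm) begins 54 mm behind the grasp point. The pads swing forward as they close: fully open they stand 13 mm farther back than shut.
Start: joints at [1.24, 0.383, 0.044, 1.598, -0.018, 1.161, -0.05], TCP at [0.15, -0.632, 0.231] pointing down, gripper open.
Joint ranges: [-2.61, 2.61], [-0.41, 2.15], [-1.48, 1.57], [0, 2.5], [-1.57, 4.71], [0.05, 1.97], [-2.85, 2.85]. Speed limits (rad/s): [2.79, 2.79, 3.14, 3.14, 3.14, 3.14, 3.14].

### API

Orientations are given as a unit quaternion [x, y, z, w].
In Python, from plant import get_state, grab_frame, get_calibration, finish_job gives the robot as it stands. The module is installed in compiled form; this text tells all that it offers.
- The arm moves only by the tool drive_tool, never from a script. Its argument "targets" is a list of rows, each an object of numbers: "claw": the finger opening in mm, from 0 to 85.4; "dx", "dy", "dz": the shift along the tool's x, y, z in mm; "twist": the turn about the tool's z in degrees. In form: [{"claw": .., "dx": .., "dy": .., "dz": .., "twist": ..}, ...]. A call has 1 to 8 rows; each row shifts and turns the commanded pose from where the row before left it, along the tool's axes as they then stand; what a row does not reach is not made up. A row lasts 1/10 s, in which the tool goes at most 50 mm and 8.59 degrees, less where a joint would pass 70% of its speed; a pose out of reach is approached as far as the arm can. A call is refused whole if a number of a shift passes 50 or a number of a turn 8.59, either way. A call with a gripper value outside its range is refused whole. The fingers move at their own pace and stop on an object; the grip force is fixed at half the most. Time passes only in rows, so rows that do not move let the fingers close. It gives the time, the measured TCP pose, the force, the opening and the grip force at its end, in the units of the state.
- get_state(): the state, without advancing time (a new reading comes with each control period).
- grab_frame(name): name is "scene" or "top"; returns (picture, depth): 480x640x3 uint8, red, green, blue; 480x640 float32, m along the optical axis (not along the pixel's ray), 0 where there is no reading.
- get_calibration(name): a dict with "K" (3x3 intrinsics, pixels), "extrinsics" (4x4, takes a point from camera to world coordinates). Camera axes: x right, y down, z forward; pixel columns grow to the right and rows downward; lengths in m; the calibration is good to about 2 mm. A picture is of the moment at which its call begins. get_calibration takes no time and is no camera call.
- finish_job(): hands the job in; it is judged then, once.
The state is a dict: "time_s": time; "qpos": joint angles; "qd": joint speeds; "joint_efforts": joint torques, N m; "eef_pos": TCP position; "tcp_rot": TCP orientation; "contact_force": force on the tool from outside, world axes, zero at the start; "torque": the same for the moment, N m; "gripper_width": finger opening in m; "grip_force": force on a finger pad.
Only numpy, scipy, OpenCV 4.12 (cv2) and the standard library are available. Lean on these libraries where they do the work, as an engineer would, in place of code of your own. Each camera call takes 0.05 s, during which the arm holds its last target. There are 200 camera calls.

### The job

Tighten the flower press: take the T-handled hex key with the thick nose from its cup, seat it fully home, upright, in the hexagonal socket of the press screw, and only then turn the screw clockwise (seen from above) until its brass pointer stands at the dark steel line on the board. Let go and leave the key standing fully home in the socket; leave the slim key in its cup and do not shove the press about.

Things in the scene. Friction and masses are not known exactly. Their poses are not given: they have to be found in the camera images.
- hex_key_grip (a point): centre of the handle bar of the thick T key (loose, 120 g), upright in a wooden cup (rim 36 mm high), lifts straight out. Beech bar along x: 84 x 18 x 24 mm; z up the shank. Below: 20 mm of thin neck (14 mm wide), then the steel nose, a hexagon 24 mm across flats with a 10 mm tapered end; tip 82 mm below this point. x is square to two flats. It leans up to 6 degrees; point starts 90 mm up
- socket (a point): mouth centre of the hexagonal socket in the dark steel screw head (54 mm wide) atop a square wooden press (140 mm, 0.9 kg, loose), 80 mm above the table; turns with the screw, z up. Smooth flared mouth, 42 narrowing in 12 mm to 26.4 mm across flats; floor 32 mm down. x is square to two flats: the key fits where the x axes differ by a multiple of 60 degrees; home, its handle point is 50 mm above this
- screw (a joint): angle of the press screw, rad, growing clockwise seen from above. At 0 the brass pointer (along the socket's x) stands at a round wooden dot on the board, at 1.2 at the dark steel line (tight). Starts at 0 to 0.3, turns stiffly (0.05 N m), stays where left. Through play in the socket the screw follows the key only after up to 0.35 rad
- spare_key_grip (a point): centre of the handle bar of the slim T key, a bystander standing in a narrower cup: same bar and length, but its steel nose is only 14 mm across flats, too thin for the socket

How it is judged:
By the outcome, as a careful person would: the job done as asked, in the order asked, and still so for the second after the job is handed in, with the robot touching nothing.
It also fails if it takes over 45 s, if anything falls off the work surface, if the arm or the gripper's body presses on something with over 40 N, if the wrist force passes 120 N, or if a joint passes its speed limit or range.

## Working session

There is one attempt and no reset: what is moved stays moved. The work goes in short steps, Python scripts to look and compute and a tool call to move; the robot and the scene stay as the last step left them, time stands still between calls to the robot, and variables do not carry over. Pictures are saved under pics/ and viewed, at most 10 in all, crops included, and the job is handed in when it is done.

Besides the shell and the picture viewer there is one more tool, called after "Emit:" by a JSON object that holds its "name" and its "arguments", one argument or row to a line. drive_tool: Moves the arm, as the interface text tells. Its arguments: {"type":"object","properties":{"targets":{"type":"array","items":{"type":"object","properties":{"claw":{"type":"number"},"dx":{"type":"number"},"dy":{"type":"number"},"dz":{"type":"number"},"twist":{"type":"number"}}}}},"required":["targets"]}

```bash
mkdir -p pics; cat > h.py <<'E'
import numpy as np, cv2
from plant import *
def cal(n):
    c=get_calibration(n); return np.array(c["K"]),np.array(c["extrinsics"])
def pts(n,d):
    K,T=cal(n); v,u=np.mgrid[:480,:640]
    P=np.stack([(u-K[0,2])/K[0,0]*d,(v-K[1,2])/K[1,1]*d,d],-1)
    return P@T[:3,:3].T+T[:3,3]
def plane(n,uv,z):
    K,T=cal(n); uv=np.atleast_2d(uv).astype(float)
    r=np.c_[(uv[:,0]-K[0,2])/K[0,0],(uv[:,1]-K[1,2])/K[1,1],np.ones(len(uv))]@T[:3,:3].T
    return T[:3,3]+r*((z-T[2,3])/r[:,2])[:,None]
def proj(n,p):
    K,T=cal(n); q=(np.atleast_2d(p)-T[:3,3])@T[:3,:3]@K.T
    return q[:,:2]/q[:,2:]
def save(name,im): cv2.imwrite("pics/"+name,im[...,::-1])
E
python3 - <<'E'
from h import *
for n in("scene","top"):
    im,d=grab_frame(n); save(n+"0.png",im); np.savez("/tmp/"+n+"0.npz",im=im,d=d)
    K,T=cal(n); print(n,K.round(1).tolist(),T.round(3).tolist())
s=get_state(); print(s)
E
```

```text
scene [[519.9, 0.0, 323.7], [0.0, 519.9, 234.8], [0.0, 0.0, 1.0]] [[0.846, -0.217, 0.488, 0.159], [-0.534, -0.358, 0.766, -0.56], [0.009, -0.908, -0.418, 0.458], [0.0, 0.0, 0.0, 1.0]]
top [[511.4, 0.0, 319.5], [0.0, 511.4, 237.6], [0.0, 0.0, 1.0]] [[-0.016, -0.987, 0.162, 0.438], [-1.0, 0.012, -0.027, 0.099], [0.025, -0.162, -0.986, 0.938], [0.0, 0.0, 0.0, 1.0]]
{'time_s': 0.1, 'qpos': array([ 1.24020379,  0.38379115,  0.04386132,  1.59947597, -0.01787393,
        1.16121337, -0.04987676]), 'qd': array([ 1.47583857e-03, -1.51082376e-03,  8.26640028e-04, -2.41287873e-03,
        3.70041856e-05,  8.89211261e-04, -9.08725497e-04]), 'joint_efforts': array([ 2.46339398e-03, -4.34728324e+01,  1.02918819e+00, -2.50456828e+01,
        1.08682769e-02,  5.42817419e-03, -1.73818719e-07]), 'eef_pos': array([ 0.14972049, -0.63160634,  0.22996135]), 'tcp_rot': array([ 9.93227620e-01,  1.16178045e-01, -2.26869251e-04, -1.22683976e-03]), 'contact_force': array([-0.32714225,  0.29025601, -0.37926658]), 'torque': array([-0.08832525,  0.01269339,  0.00315781]), 'grip_force': 0.0, 'gripper_width': 0.08504453858859436}
```

View pics/scene0.png

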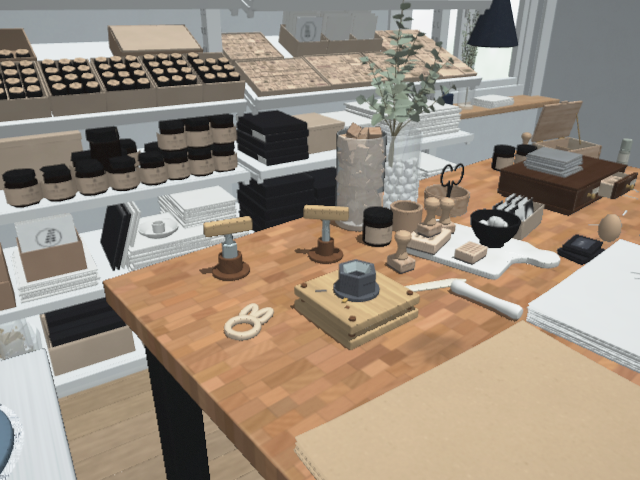

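View pics/top0.png

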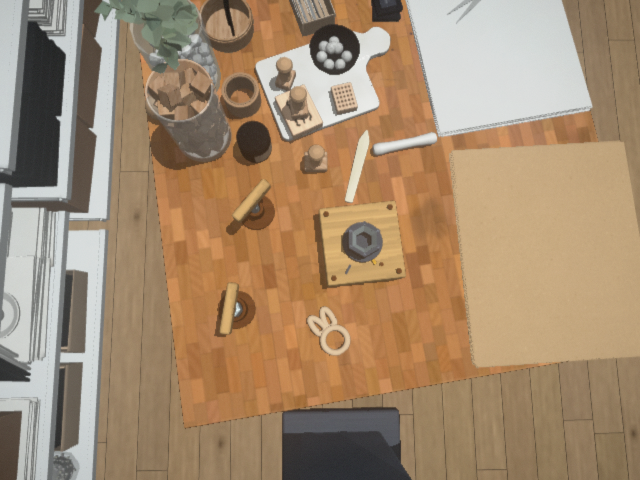

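The scene view shows T keys at about (228,240) and (326,225), with the press at (357,290). In the top view they are at (230,308), (253,203) and (362,243). I'll enlarge these to tell the noses apart.

```bash
python3 - <<'E'
from h import *
a=np.load("/tmp/scene0.npz")["im"]; b=np.load("/tmp/top0.npz")["im"]
R=lambda x,s:cv2.resize(x,s,interpolation=cv2.INTER_CUBIC)
save("c1.png",np.vstack([np.hstack([R(a[205:285,195:275],(300,300)),R(a[195:275,290:370],(300,300))]),np.hstack([R(b[195:295,312:412],(300,300)),R(a[255:335,315:395],(300,300))])]))
E
```

```text
(no output)
```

View pics/c1.png

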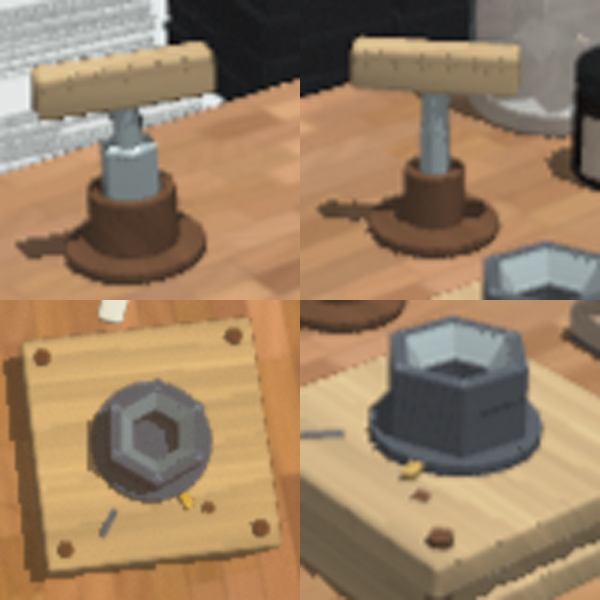

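Scene left, top (230,308), is the thick key, with its hex nose visible above the wide cup. In the top view the pointer is at (374,262), the dot at (381,264) and the steel line at (348,269). Next I'll measure positions from the depth in both views.

```bash
python3 - <<'E'
from h import *
C={}
for n in("scene","top"):
    f=np.load(f"/tmp/{n}0.npz"); im,d=f["im"],f["d"]; P=pts(n,d); hsv=cv2.cvtColor(im,cv2.COLOR_RGB2HSV)
    c=plane("top",[230,308],.09)[0]
    m=(np.hypot(*(P[...,:2]-c[:2]).transpose(2,0,1))<.07)&(d>0)
    bar=m&(P[...,2]>.072)&(P[...,2]<.12)&(hsv[...,1]>70)
    Q=P[bar]; top=Q[Q[:,2]>np.percentile(Q[:,2],50)]
    (w,l,a)=cv2.minAreaRect((Q[:,:2]*1000).astype(np.float32)); 
    mu=Q.mean(0); u,s,v=np.linalg.svd(Q-mu,full_matrices=False)
    print(n,"bar",len(Q),"rect",w,l,a,"z",np.percentile(Q[:,2],[2,50,98]).round(4),"axis",v[0].round(3),"ends",[(mu+v[0]*t).round(4).tolist() for t in np.percentile((Q-mu)@v[0],[1,99])])
    # slopes: fit top plane
    steel=m&(hsv[...,1]<60)&(P[...,2]>.036)&(P[...,2]<.085); Q=P[steel]
    if len(Q)>5: print(n,"steel",len(Q),Q.mean(0).round(4))
    cup=m&(P[...,2]>.02)&(P[...,2]<.045)&(hsv[...,1]>70);Q=P[cup]
    if len(Q)>5: print(n,"cup",len(Q),Q.mean(0).round(4), Q.min(0).round(3),Q.max(0).round(3))
    # socket
    c=plane("top",[362,242],.08)[0]
    m=(np.hypot(*(P[...,:2]-c[:2]).transpose(2,0,1))<.045)&(d>0)
    rim=m&(P[...,2]>.075)&(P[...,2]<.086); Q=P[rim]
    print(n,"rim",len(Q),np.median(Q[:,2]).round(4),cv2.minEnclosingCircle((Q[:,:2]*1000).astype(np.float32)),Q.mean(0).round(4))
    board=(np.hypot(*(P[...,:2]-c[:2]).transpose(2,0,1))<.07)&(hsv[...,1]>60)&(P[...,2]>.035)&(P[...,2]<.06)
    print(n,"board z",np.median(P[board][:,2]),cv2.minAreaRect((P[board][:,:2]*1000).astype(np.float32)))
b=0.045
p=plane("top",[[374,261.7],[381.3,264],[347.7,269.3]],b); print("ptr dot line",p.round(4).tolist(), "c",plane("top",[362,242],.08))
E
```

```text
scene bar 678 rect (460.81719970703125, 223.48788452148438) (17.935962677001953, 83.46443939208984) 83.31744384765625 z [0.0819 0.0955 0.1047] axis [-0.99   0.143 -0.007] ends [[0.5002, 0.2142, 0.0951], [0.42, 0.2258, 0.0946]]
scene steel 310 [0.4588 0.2203 0.0553]
scene cup 267 [0.4561 0.2147 0.0308] [0.44  0.203 0.02 ] [0.482 0.245 0.04 ]
scene rim 535 0.0806 ((576.71923828125, 0.5821208953857422), 32.51484680175781) [ 0.5746 -0.0017  0.08  ]
scene board z 0.043947273844262946 ((566.9865112304688, 0.14288330078125), (131.4570770263672, 139.5859375), 46.74993896484375)
top bar 635 rect (462.02484130859375, 225.64706420898438) (18.608613967895508, 83.62945556640625) 80.71356964111328 z [0.0843 0.0999 0.1032] axis [-0.988  0.153  0.004] ends [[0.5019, 0.2183, 0.0989], [0.4219, 0.2307, 0.0992]]
top steel 66 [0.4605 0.2167 0.0558]
top cup 126 [0.4603 0.2141 0.0329] [0.442 0.205 0.021] [0.481 0.247 0.038]
top rim 462 0.0784 ((576.12646484375, -1.040391206741333), 30.561450958251953) [ 0.5762 -0.0012  0.0784]
top board z 0.04095566272454243 ((572.641845703125, 1.3638381958007812), (133.66387939453125, 134.83636474609375), 5.7680888175964355)
ptr dot line [[0.5398, -0.021, 0.045], [0.5355, -0.0337, 0.045], [0.527, 0.0258, 0.045]] c [[0.5697327  0.00310709 0.08      ]]
```

Emit:
{"name": "drive_tool", "arguments": {
  "targets": [
    {"claw": 60,"dx": 40,"dy": -23},
    {"claw": 60,"dx": 40,"dy": -23},
    {"claw": 60,"dx": 40,"dy": -23},
    {"claw": 60,"dx": 40,"dy": -23},
    {"claw": 60,"dx": 40,"dy": -23},
    {"claw": 60,"dx": 40,"dy": -23},
    {"claw": 60,"dx": 40,"dy": -23},
    {"claw": 60,"dx": 40,"dy": -23}
  ]
}}

```text
$.targets[0]: bad value
```

```bash
cat >> h.py <<'E'
from scipy.spatial.transform import Rotation as Ro
def togo(xyz,ydir=None):
    s=get_state(); R=Ro.from_quat(s["tcp_rot"]); y=np.degrees(np.arctan2(R.as_matrix()[1,1],R.as_matrix()[0,1]))
    print("t",round(s["time_s"],2),"tcp",s["eef_pos"].round(4),"ydir %.1f"%y,"F",s["contact_force"].round(1),"tq",s["torque"].round(2),"w %.4f"%s["gripper_width"],"q",s["qpos"].round(2))
    print("shift mm",(R.inv().apply(np.array(xyz)-s["eef_pos"])*1000).round(1),"twist",None if ydir is None else round((y-ydir+180)%360-180,1))
E
python3 - <<'E'
from h import *
togo([.4615,.2245,.16],81.5)
f=np.load("/tmp/top0.npz"); g=np.load("/tmp/scene0.npz")
# lean: plane fit of bar top face
for n,f in(("top",f),("scene",g)):
    P=pts(n,f["d"]); a=np.array([.9885,-.151]);b=np.array([.151,.9885]); r=P[...,:2]-[.4615,.2245]
    m=(abs(r@a)<.036)&(abs(r@b)<.007)&(P[...,2]>.094)&(P[...,2]<.115)
    A=np.c_[r[m]@a,r[m]@b,np.ones(m.sum())]; print(n,m.sum(),np.linalg.lstsq(A,P[m][:,2],rcond=None)[0].round(4))
E
```

```text
t 0.1 tcp [ 0.1497 -0.6316  0.23  ] ydir -76.7 F [-0.3  0.3 -0.4] tq [-0.09  0.01  0.  ] w 0.0850 q [ 1.24  0.38  0.04  1.6  -0.02  1.16 -0.05]
shift mm [ 500.9 -760.9   71.8] twist -158.2
top 395 [-0.0015  0.0728  0.1004]
scene 304 [-0.0015  0.5151  0.1025]
```

Emit:
{"name": "drive_tool", "arguments": {
  "targets": [
    {"claw": 60,"dx": 40,"dy": -23,"dz": 0,"twist": 0},
    {"claw": 60,"dx": 40,"dy": -23,"dz": 0,"twist": 0},
    {"claw": 60,"dx": 40,"dy": -23,"dz": 0,"twist": 0},
    {"claw": 60,"dx": 40,"dy": -23,"dz": 0,"twist": 0},
    {"claw": 60,"dx": 40,"dy": -23,"dz": 0,"twist": 0},
    {"claw": 60,"dx": 40,"dy": -23,"dz": 0,"twist": 0},
    {"claw": 60,"dx": 40,"dy": -23,"dz": 0,"twist": 0},
    {"claw": 60,"dx": 40,"dy": -23,"dz": 0,"twist": 0}
  ]
}}

```text
time_s: 0.9
eef_pos: [0.4196, -0.3779, 0.2308]
tcp_rot: [0.993, 0.116, -0.0, -0.0]
contact_force: [0.7, 0.1, -0.0]
gripper_width: 0.0603
grip_force: 0.0
```

Emit:
{"name": "drive_tool", "arguments": {
  "targets": [
    {"claw": 60,"dx": 14,"dy": -44,"dz": 0,"twist": 0},
    {"claw": 60,"dx": 14,"dy": -44,"dz": 0,"twist": 0},
    {"claw": 60,"dx": 14,"dy": -44,"dz": 0,"twist": 0},
    {"claw": 60,"dx": 14,"dy": -44,"dz": 0,"twist": 0},
    {"claw": 60,"dx": 14,"dy": -44,"dz": 0,"twist": 0},
    {"claw": 60,"dx": 14,"dy": -44,"dz": 0,"twist": 0},
    {"claw": 60,"dx": 14,"dy": -44,"dz": 0,"twist": 0},
    {"claw": 60,"dx": 14,"dy": -44,"dz": 0,"twist": 0}
  ]
}}

```text
time_s: 1.7
eef_pos: [0.446, -0.0095, 0.231]
tcp_rot: [0.993, 0.116, -0.0, 0.0]
contact_force: [1.5, -0.3, 0.3]
gripper_width: 0.0602
grip_force: 0.0
```

Emit:
{"name": "drive_tool", "arguments": {
  "targets": [
    {"claw": 60,"dx": 14,"dy": -44,"dz": 0,"twist": 0},
    {"claw": 60,"dx": 14,"dy": -44,"dz": 0,"twist": 0},
    {"claw": 60,"dx": 14,"dy": -44,"dz": 0,"twist": 0},
    {"claw": 60,"dx": 14,"dy": -44,"dz": 0,"twist": 0},
    {"claw": 60,"dx": 14,"dy": -44,"dz": 0,"twist": 0},
    {"claw": 60,"dx": 0,"dy": 0,"dz": 0,"twist": -8.5},
    {"claw": 60,"dx": 0,"dy": 0,"dz": 0,"twist": -8.5},
    {"claw": 60,"dx": 0,"dy": 0,"dz": 0,"twist": -8.5}
  ]
}}

```text
time_s: 2.5
eef_pos: [0.4633, 0.2194, 0.2307]
tcp_rot: [0.942, 0.336, -0.001, -0.0]
contact_force: [0.5, -0.3, -0.1]
gripper_width: 0.0602
grip_force: 0.0
```

Emit:
{"name": "drive_tool", "arguments": {
  "targets": [
    {"claw": 60,"dx": 0,"dy": 0,"dz": 0,"twist": -8.5},
    {"claw": 60,"dx": 0,"dy": 0,"dz": 0,"twist": -8.5},
    {"claw": 60,"dx": 0,"dy": 0,"dz": 0,"twist": -8.5},
    {"claw": 60,"dx": 0,"dy": 0,"dz": 0,"twist": -8.5},
    {"claw": 60,"dx": 0,"dy": 0,"dz": 0,"twist": -8.5},
    {"claw": 60,"dx": 0,"dy": 0,"dz": 0,"twist": -8.5},
    {"claw": 60,"dx": 0,"dy": 0,"dz": 0,"twist": -8.5},
    {"claw": 60,"dx": 0,"dy": 0,"dz": 0,"twist": -8.5}
  ]
}}

```text
time_s: 3.3
eef_pos: [0.4636, 0.2186, 0.2308]
tcp_rot: [0.594, 0.805, -0.0, -0.0]
contact_force: [0.5, 0.2, -0.2]
gripper_width: 0.0601
grip_force: 0.0
```

Emit:
{"name": "drive_tool", "arguments": {
  "targets": [
    {"claw": 60,"dx": 0,"dy": 0,"dz": 0,"twist": -8.5},
    {"claw": 60,"dx": 0,"dy": 0,"dz": 0,"twist": -8.5},
    {"claw": 60,"dx": 0,"dy": 0,"dz": 0,"twist": -8.5},
    {"claw": 60,"dx": 0,"dy": 0,"dz": 0,"twist": -8.5},
    {"claw": 60,"dx": 0,"dy": 0,"dz": 0,"twist": -8.5},
    {"claw": 60,"dx": 0,"dy": 0,"dz": 0,"twist": -8.5},
    {"claw": 60,"dx": 0,"dy": 0,"dz": 0,"twist": -8.5},
    {"claw": 60,"dx": 0,"dy": 0,"dz": 0,"twist": 0}
  ]
}}

```text
time_s: 4.1
eef_pos: [0.4636, 0.2186, 0.2307]
tcp_rot: [0.119, 0.993, -0.0, -0.001]
contact_force: [-0.1, -0.4, -0.8]
gripper_width: 0.0598
grip_force: 0.0
```

```bash
python3 - <<'E'
from h import *
togo([.4615,.2245,.071],81.5)
E
```

```text
t 4.1 tcp [0.4636 0.2186 0.2307] ydir 76.3 F [-0.1 -0.4 -0.8] tq [ 0.03  0.01 -0.02] w 0.0598 q [ 0.43  0.28 -1.07  1.89  0.27  1.14  0.59]
shift mm [  3.3   5.3 159.7] twist -5.2
```

Emit:
{"name": "drive_tool", "arguments": {
  "targets": [
    {"claw": 60,"dx": 3.3,"dy": 5.3,"dz": 0,"twist": -5.2},
    {"claw": 60,"dx": 0,"dy": 0,"dz": 40,"twist": 0},
    {"claw": 60,"dx": 0,"dy": 0,"dz": 40,"twist": 0},
    {"claw": 60,"dx": 0,"dy": 0,"dz": 25,"twist": 0},
    {"claw": 60,"dx": 0,"dy": 0,"dz": 25,"twist": 0},
    {"claw": 60,"dx": 0,"dy": 0,"dz": 15,"twist": 0},
    {"claw": 60,"dx": 0,"dy": 0,"dz": 14,"twist": 0},
    {"claw": 60,"dx": 0,"dy": 0,"dz": 0,"twist": 0}
  ]
}}

```text
time_s: 4.9
eef_pos: [0.461, 0.2242, 0.0708]
tcp_rot: [0.074, 0.997, -0.001, -0.001]
contact_force: [0.2, 0.0, -0.1]
gripper_width: 0.0599
grip_force: 0.0
```

```bash
python3 - <<'E'
from h import *
togo([.4615,.2245,.071],81.5)
ims=[]
for n,z in(("scene",[.46,.22,.08]),("top",[.46,.22,.1])):
    im,d=grab_frame(n); u,v=proj(n,z)[0].astype(int); ims.append(cv2.resize(im[max(0,v-65):v+65,u-65:u+65],(390,390)))
save("c2.png",np.hstack(ims))
E
```

```text
t 4.9 tcp [0.461  0.2242 0.0708] ydir 81.5 F [ 0.2  0.  -0.1] tq [ 0.01  0.03 -0.02] w 0.0599 q [ 0.25  0.52 -0.92  2.01  0.54  0.88  0.46]
shift mm [-0.4  0.4 -0.2] twist -0.0
```

View pics/c2.png

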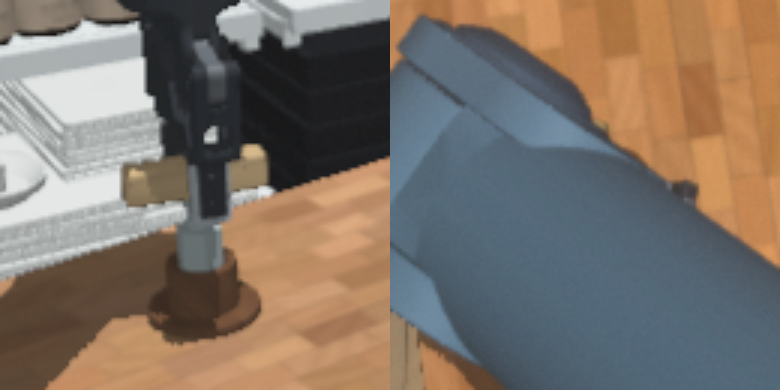

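The near finger stands in front of the bar's centre, at about (210,170) in the left half, so the fingers straddle it. I'll close and lift.

Emit:
{"name": "drive_tool", "arguments": {
  "targets": [
    {"claw": 0,"dx": 0,"dy": 0,"dz": 0,"twist": 0},
    {"claw": 0,"dx": 0,"dy": 0,"dz": 0,"twist": 0},
    {"claw": 0,"dx": 0,"dy": 0,"dz": 0,"twist": 0},
    {"claw": 0,"dx": 0,"dy": 0,"dz": 0,"twist": 0},
    {"claw": 0,"dx": 0,"dy": 0,"dz": 0,"twist": 0},
    {"claw": 0,"dx": 0,"dy": 0,"dz": -5,"twist": 0},
    {"claw": 0,"dx": 0,"dy": 0,"dz": -15,"twist": 0},
    {"claw": 0,"dx": 0,"dy": 0,"dz": -20,"twist": 0}
  ]
}}

```text
time_s: 5.8
eef_pos: [0.4607, 0.224, 0.1123]
tcp_rot: [0.074, 0.997, -0.001, -0.002]
contact_force: [-0.1, -0.1, 0.2]
gripper_width: 0.0172
grip_force: 59.1
```

Emit:
{"name": "drive_tool", "arguments": {
  "targets": [
    {"claw": 0,"dx": 0,"dy": 0,"dz": -20,"twist": 0},
    {"claw": 0,"dx": 0,"dy": 0,"dz": -20,"twist": 0},
    {"claw": 0,"dx": 0,"dy": 0,"dz": -20,"twist": 0},
    {"claw": 0,"dx": 0,"dy": 0,"dz": -20,"twist": 0},
    {"claw": 0,"dx": 0,"dy": 0,"dz": -10,"twist": 0},
    {"claw": 0,"dx": 0,"dy": 0,"dz": 0,"twist": 8},
    {"claw": 0,"dx": 0,"dy": 0,"dz": 0,"twist": 8},
    {"claw": 0,"dx": 0,"dy": 0,"dz": 0,"twist": 6.4}
  ]
}}

```text
time_s: 6.6
eef_pos: [0.4612, 0.2242, 0.2022]
tcp_rot: [0.269, 0.963, -0.001, -0.0]
contact_force: [0.3, -0.5, -1.2]
gripper_width: 0.0171
grip_force: 59.1
```

```bash
python3 - <<'E'
from h import *
togo([.576,-.0008,.185],59.1)
im,d=grab_frame("scene"); np.savez("/tmp/s3.npz",im=im,d=d)
P=pts("scene",d); s=get_state(); c=s["eef_pos"]; r=P-c
# key below the TCP: silhouettes
m=(d>0)&(np.hypot(r[...,0],r[...,1])<.035)&(r[...,2]>-.075)&(r[...,2]<-.01)
for z0 in np.arange(-.075,-.01,.01):
    k=m&(r[...,2]>z0)&(r[...,2]<z0+.01)
    if k.sum()>5: v,u=np.nonzero(k); print(z0.round(3),k.sum(),r[k].mean(0).round(4),"u mid",(np.percentile(u,2)+np.percentile(u,98))/2)
print("axis proj of vertical",[proj("scene",c+[0,0,z])[0].round(1).tolist() for z in(-.07,-.04,-.01)])
u,v=proj("scene",c+[0,0,-.02])[0].astype(int); save("c3.png",cv2.resize(im[max(0,v-65):v+65,u-65:u+65],(520,520)))
E
```

```text
t 6.6 tcp [0.4612 0.2242 0.2022] ydir 58.8 F [ 0.3 -0.5 -1.2] tq [-0.01 -0.03 -0.02] w 0.0171 q [ 0.34  0.3  -0.99  1.92  0.28  1.08  0.26]
shift mm [-214.6 -133.1   17.3] twist -0.3
-0.065 36 [-0.0046 -0.0052 -0.0586] u mid 224.0
-0.055 81 [-0.0042 -0.0069 -0.0501] u mid 224.5
-0.045 92 [-0.0049 -0.0073 -0.0401] u mid 223.91
-0.035 93 [-0.0042 -0.0067 -0.03  ] u mid 223.5
-0.025 90 [-0.0044 -0.0074 -0.0199] u mid 223.11
-0.015 61 [-0.0036 -0.0032 -0.0131] u mid 222.5
axis proj of vertical [[226.2, 205.0], [224.9, 188.4], [223.6, 171.2]]
```

View pics/c3.png

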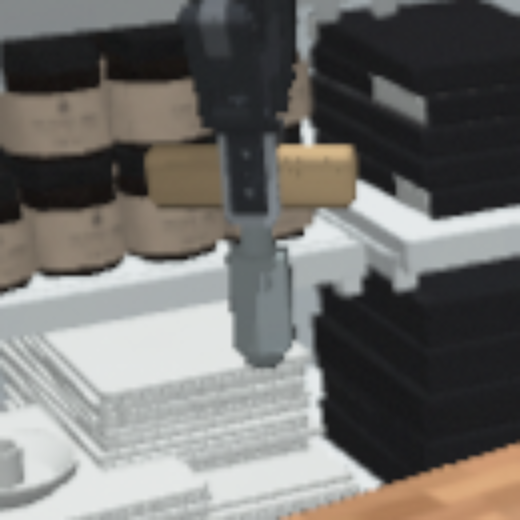

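The key hangs straight under the gripper: the nose tip is at (262,360) in the crop, below the finger at (250,180). I'll refine the socket's angle from the first top frame.

```bash
python3 - <<'E'
from h import *
for n in("top","scene"):
    f=np.load(f"/tmp/{n}0.npz"); P=pts(n,f["d"]); c=np.array([.576,-.0008])
    m=(np.hypot(*(P[...,:2]-c).transpose(2,0,1))<.036)&(P[...,2]>.075)&(P[...,2]<.086)
    Q=(P[m][:,:2]*1000).astype(np.float32); h=cv2.convexHull(Q)[:,0]
    t,tri=None,None
    # support-function fit: hexagon width over directions
    th=np.radians(np.arange(0,60,1)); W=[sum((h@[np.cos(a+k*np.pi/3),np.sin(a+k*np.pi/3)]).max()-(h@[np.cos(a+k*np.pi/3),np.sin(a+k*np.pi/3)]).min() for k in range(3))/3 for a in th]
    i=int(np.argmin(W)); 
    N=np.array([[np.cos(th[i]+k*np.pi/3),np.sin(th[i]+k*np.pi/3)] for k in range(3)]); mid=[((h@v).max()+(h@v).min())/2 for v in N]
    print(n,"flat normal deg",i,"width",round(W[i],1),"centre",np.linalg.lstsq(N,np.array(mid),rcond=None)[0].round(1))
f=np.load("/tmp/top0.npz"); im=f["im"]; hsv=cv2.cvtColor(im,cv2.COLOR_RGB2HSV)
m=(hsv[...,0]>18)&(hsv[...,0]<30)&(hsv[...,1]>150)&(hsv[...,2]>120); m[:250]=0;m[275:]=0;m[:,:360]=0;m[:,385:]=0
v,u=np.nonzero(m); print(len(u)); 
if len(u): print(plane("top",[u.mean(),v.mean()],.046),plane("top",np.c_[u,v],.046).round(4)[::3].tolist())
E
```

```text
top flat normal deg 30 width 54.4 centre [576.1  -0.8]
scene flat normal deg 27 width 56.4 centre [5.762e+02 4.000e-01]
16
[[ 0.54033927 -0.02018972  0.046     ]] [[0.5444, -0.0192, 0.046], [0.5427, -0.0192, 0.046], [0.5409, -0.0191, 0.046], [0.5391, -0.019, 0.046], [0.5374, -0.019, 0.046], [0.5356, -0.0207, 0.046]]
```

Emit:
{"name": "drive_tool", "arguments": {
  "targets": [
    {"claw": 0,"dx": -36,"dy": -22,"dz": 0,"twist": 0},
    {"claw": 0,"dx": -36,"dy": -22,"dz": 0,"twist": 0},
    {"claw": 0,"dx": -36,"dy": -22,"dz": 0,"twist": 0},
    {"claw": 0,"dx": -36,"dy": -22,"dz": 0,"twist": 0},
    {"claw": 0,"dx": -36,"dy": -22,"dz": 0,"twist": 0},
    {"claw": 0,"dx": -34,"dy": -23,"dz": 0,"twist": 0},
    {"claw": 0,"dx": 0,"dy": 0,"dz": 0,"twist": 0},
    {"claw": 0,"dx": 0,"dy": 0,"dz": 0,"twist": 0}
  ]
}}

```text
time_s: 7.45
eef_pos: [0.5771, -0.0011, 0.2016]
tcp_rot: [0.267, 0.964, -0.0, -0.001]
contact_force: [-0.3, 0.4, 0.2]
gripper_width: 0.0171
grip_force: 59.2
```

```bash
python3 - <<'E'
from h import *
togo([.576,-.0005,.152],59)
im,d=grab_frame("scene"); P=pts("scene",d); c=get_state()["eef_pos"]; r=P-c
m=(d>0)&(np.hypot(r[...,0],r[...,1])<.035)&(r[...,2]>-.055)&(r[...,2]<-.02)
v,u=np.nonzero(m); print("u mid",(np.percentile(u,2)+np.percentile(u,98))/2,"expect",proj("scene",c+[0,0,-.037])[0], r[m].mean(0).round(4))
E
```

```text
t 7.45 tcp [ 0.5771 -0.0011  0.2016] ydir 59.0 F [-0.3  0.4  0.2] tq [0.03 0.01 0.02] w 0.0171 q [ 0.64  0.41 -0.86  1.77  0.34  1.12  0.69]
shift mm [ 1.1 -0.1 49.6] twist -0.0
u mid 358.5 expect [358.85195082 217.31490746] [-0.0066 -0.0082 -0.0375]
```

Emit:
{"name": "drive_tool", "arguments": {
  "targets": [
    {"claw": 0,"dx": 1,"dy": 0,"dz": 25,"twist": 0},
    {"claw": 0,"dx": 0,"dy": 0,"dz": 20,"twist": 0},
    {"claw": 0,"dx": 0,"dy": 0,"dz": 8,"twist": 0},
    {"claw": 0,"dx": 0,"dy": 0,"dz": 5,"twist": 0},
    {"claw": 0,"dx": 0,"dy": 0,"dz": 5,"twist": 0},
    {"claw": 0,"dx": 0,"dy": 0,"dz": 4,"twist": 0},
    {"claw": 0,"dx": 0,"dy": 0,"dz": 0,"twist": 0}
  ]
}}

```text
time_s: 8.2
eef_pos: [0.5767, 0.0016, 0.1353]
tcp_rot: [0.266, 0.964, -0.0, 0.0]
contact_force: [-0.7, -0.0, -1.1]
gripper_width: 0.017
grip_force: 59.2
```

Emit:
{"name": "drive_tool", "arguments": {
  "targets": [
    {"claw": 0,"dx": -0.5,"dy": -1.5,"dz": 0,"twist": 0},
    {"claw": 0,"dx": 0,"dy": 0,"dz": 4,"twist": 0},
    {"claw": 0,"dx": 0,"dy": 0,"dz": 4,"twist": 0},
    {"claw": 0,"dx": 0,"dy": 0,"dz": 4,"twist": 0},
    {"claw": 0,"dx": 0,"dy": 0,"dz": 0,"twist": 0}
  ]
}}

```text
time_s: 8.7
eef_pos: [0.5761, -0.0004, 0.1226]
tcp_rot: [0.266, 0.964, -0.0, -0.0]
contact_force: [1.0, -0.7, -1.5]
gripper_width: 0.017
grip_force: 59.2
```

Emit:
{"name": "drive_tool", "arguments": {
  "targets": [
    {"claw": 0,"dx": 0,"dy": 0,"dz": 3,"twist": 0},
    {"claw": 0,"dx": 0,"dy": 0,"dz": 3,"twist": 0},
    {"claw": 0,"dx": 0,"dy": 0,"dz": 3,"twist": 0},
    {"claw": 0,"dx": 0,"dy": 0,"dz": 2,"twist": 0},
    {"claw": 0,"dx": 0,"dy": 0,"dz": 0,"twist": 0}
  ]
}}

```text
time_s: 9.2
eef_pos: [0.5769, 0.0001, 0.1133]
tcp_rot: [0.266, 0.964, -0.0, 0.0]
contact_force: [-0.3, -0.3, 4.0]
gripper_width: 0.0174
grip_force: 59.7
```

Emit:
{"name": "drive_tool", "arguments": {
  "targets": [
    {"claw": 0,"dx": 0,"dy": 0,"dz": 1.5,"twist": 0},
    {"claw": 0,"dx": 0,"dy": 0,"dz": 0,"twist": 0}
  ]
}}

```text
time_s: 9.4
eef_pos: [0.5773, 0.0001, 0.1132]
tcp_rot: [0.266, 0.964, -0.0, 0.001]
contact_force: [-3.0, -1.0, 11.0]
gripper_width: 0.0171
grip_force: 60.7
```

```bash
python3 - <<'E'
from h import *
togo([.576,-.0005,.111],59)
im,d=grab_frame("scene"); np.savez("/tmp/s5.npz",im=im,d=d); P=pts("scene",d); hsv=cv2.cvtColor(im,cv2.COLOR_RGB2HSV)
c=np.array([.576,0]); r=P[...,:2]-c; a=np.radians(-31)
m=(d>0)&(np.hypot(r[...,0],r[...,1])<.05)&(P[...,2]>.1)&(P[...,2]<.15)&(hsv[...,1]>70)&(hsv[...,2]>90)
Q=P[m]; print("bar",m.sum(),"z",np.percentile(Q[:,2],[1,5,50,95,99]).round(4))
u=r[m]@[np.cos(a),np.sin(a)]
for lo,hi in((-.045,-.02),(.02,.045)):
    k=(u>lo)&(u<hi); 
    if k.sum()>5: print(lo,k.sum(),Q[k].mean(0).round(4),np.percentile(Q[k][:,2],[2,98]).round(4))
x,y=proj("scene",[.576,0,.1])[0].astype(int); save("c5.png",cv2.resize(im[y-60:y+60,x-65:x+65],(650,600),interpolation=cv2.INTER_CUBIC))
E
```

```text
t 9.4 tcp [5.773e-01 1.000e-04 1.132e-01] ydir 59.1 F [-3. -1. 11.] tq [-0.18  0.92 -0.08] w 0.0171 q [ 0.58  0.51 -0.8   1.84  0.44  0.97  0.62]
shift mm [ 0.8 -1.2  2.2] twist 0.1
bar 689 z [0.122  0.1232 0.1359 0.1441 0.1445]
-0.045 265 [0.5466 0.0115 0.1355] [0.1225 0.1442]
0.02 234 [ 0.5988 -0.0205  0.1349] [0.122  0.1442]
```

View pics/c5.png

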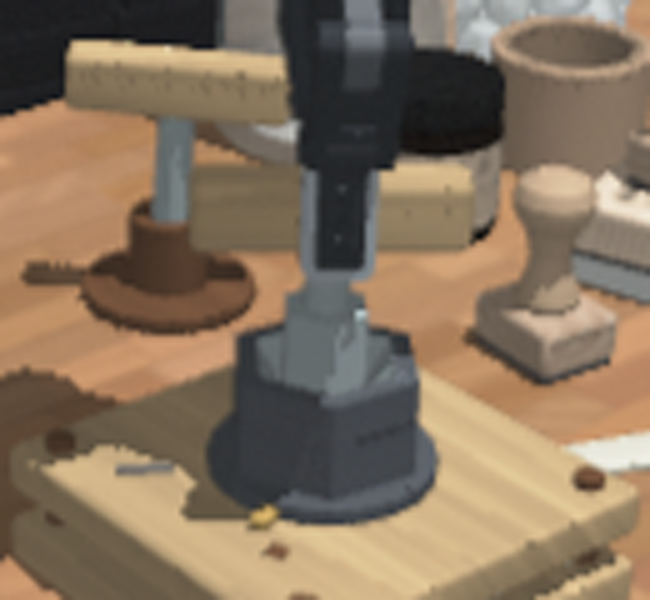

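The bar reads about 2 mm above home, and there is a sideways force. The pointer at (265,515) has not moved. I'll relieve the side load and press again.

Emit:
{"name": "drive_tool", "arguments": {
  "targets": [
    {"claw": 0,"dx": 0,"dy": 0,"dz": -1.5,"twist": 0},
    {"claw": 0,"dx": 0.8,"dy": -1,"dz": 0,"twist": 0},
    {"claw": 0,"dx": 0,"dy": 0,"dz": 0,"twist": 0},
    {"claw": 0,"dx": 0,"dy": 0,"dz": 1.5,"twist": 0},
    {"claw": 0,"dx": 0,"dy": 0,"dz": 0,"twist": 0}
  ]
}}

```text
time_s: 9.95
eef_pos: [0.5769, -0.0001, 0.1132]
tcp_rot: [0.266, 0.964, 0.0, 0.001]
contact_force: [-1.3, 0.4, 11.7]
gripper_width: 0.0168
grip_force: 60.9
```

```bash
python3 - <<'E'
from h import *
togo([.576,-.0005,.111],59)
E
```

```text
t 9.95 tcp [ 5.769e-01 -1.000e-04  1.132e-01] ydir 59.1 F [-1.3  0.4 11.7] tq [-0.05  0.44  0.05] w 0.0168 q [ 0.58  0.51 -0.8   1.84  0.44  0.97  0.62]
shift mm [ 0.5 -0.8  2.2] twist 0.1
```

```bash
python3 - <<'E'
from h import *
im,d=grab_frame("scene"); np.savez("/tmp/s6.npz",im=im,d=d)
for f,c,a,t,zc in(("scene0",[.4615,.2245],-8.5,.0708,.09),("s3",[.4612,.2242],-31.2,.2022,.221),("s6",[.5765,-.0003],-31,.1132,.132)):
    F=np.load(f"/tmp/{f}.npz"); P=pts("scene",F["d"]); hsv=cv2.cvtColor(F["im"],cv2.COLOR_RGB2HSV); r=P[...,:2]-c; a=np.radians(a)
    u=r@[np.cos(a),np.sin(a)]; w=r@[-np.sin(a),np.cos(a)]
    m=(F["d"]>0)&(abs(u)<.038)&(abs(u)>.016)&(abs(w)<.02)&(abs(P[...,2]-zc)<.025)&(hsv[...,1]>60)
    z=P[...,2][m]; top=m&(abs(w)<.006)&(P[...,2]>zc+.006)
    # image rows of top/bottom edge per column vs projected nominal
    vs,us=np.nonzero(m); res=[]
    for x in np.unique(us):
        col=vs[us==x]; res.append((col.min(),col.max()))
    print(f,m.sum(),"z-tcp pct",(np.percentile(z,[2,50,98])-t).round(4),"top face",top.sum(),(np.median(P[...,2][top])-t).round(4) if top.sum() else None, "left/right z",[np.median(P[...,2][m&(s*u>0)]).round(4) for s in(-1,1)])
    steel=(hsv[...,1]<60)&(np.hypot(u,w)<.02)&(P[...,2]<zc-.015)&(P[...,2]>zc-.085)
    k=steel; vv,uu=np.nonzero(k)
    prof=[(int(y),int(np.ptp(uu[vv==y])+1)) for y in np.unique(vv)]; 
    print("  widths by row:",[(y,n,round(float(np.median(P[...,2][y][k[y]])-t),4)) for y,n in prof][::2])
E
```

```text
scene0 369 z-tcp pct [0.0112 0.025  0.034 ] top face 135 0.0321 left/right z [np.float64(0.0953), np.float64(0.0962)]
  widths by row: [(235, 1, 0.0035), (237, 8, 0.0026), (239, 8, -0.0011), (241, 11, -0.0055), (243, 15, -0.0098), (245, 15, -0.0106), (247, 15, -0.0143), (249, 15, -0.0188), (251, 16, -0.022), (253, 16, -0.0265), (255, 16, -0.0305), (257, 13, -0.0336)]
s3 434 z-tcp pct [0.0072 0.0208 0.0308] top face 58 0.0305 left/right z [np.float64(0.2234), np.float64(0.2225)]
  widths by row: [(166, 11, 0.003), (168, 8, -0.0028), (170, 8, -0.0066), (172, 15, -0.0107), (174, 16, -0.0132), (176, 16, -0.0156), (178, 16, -0.0186), (180, 16, -0.0223), (182, 16, -0.0256), (184, 16, -0.0296), (186, 16, -0.0327), (188, 16, -0.0362), (190, 15, -0.04), (192, 16, -0.0434), (194, 16, -0.0471), (196, 15, -0.0503), (198, 13, -0.0533), (200, 10, -0.0581), (202, 6, -0.0623)]
s6 503 z-tcp pct [0.0094 0.0226 0.0312] top face 109 0.0305 left/right z [np.float64(0.1362), np.float64(0.1355)]
  widths by row: [(251, 1, 0.0035), (253, 9, -0.0036), (255, 12, -0.0072), (257, 16, -0.0113), (259, 16, -0.0133), (261, 17, -0.0148), (263, 17, -0.0183), (265, 18, -0.0214), (267, 22, -0.0252), (269, 26, -0.0297), (271, 26, -0.0328), (273, 17, -0.0352), (275, 3, -0.0374)]
```

The top face is 1.6 mm lower relative to the TCP than before the grasp, so the fingers slid up on the bar. The key therefore stands on the hard floor, within a millimetre of home. Now I'll turn clockwise.

Emit:
{"name": "drive_tool", "arguments": {
  "targets": [
    {"claw": 0,"dx": 0,"dy": 0,"dz": -0.5,"twist": 5},
    {"claw": 0,"dx": 0,"dy": 0,"dz": 0,"twist": 6},
    {"claw": 0,"dx": 0,"dy": 0,"dz": 0,"twist": 6},
    {"claw": 0,"dx": 0,"dy": 0,"dz": 0,"twist": 6},
    {"claw": 0,"dx": 0,"dy": 0,"dz": 0,"twist": 6},
    {"claw": 0,"dx": 0,"dy": 0,"dz": 0,"twist": 6},
    {"claw": 0,"dx": 0,"dy": 0,"dz": 0,"twist": 5},
    {"claw": 0,"dx": 0,"dy": 0,"dz": 0,"twist": 0}
  ]
}}

```text
time_s: 10.8
eef_pos: [0.5761, -0.0012, 0.1132]
tcp_rot: [0.58, 0.814, -0.0, 0.001]
contact_force: [-1.3, -1.4, 10.7]
gripper_width: 0.0172
grip_force: 60.8
```

```bash
cat >> h.py <<'E'
def look(tag,view=True):
    im,d=grab_frame("scene"); P=pts("scene",d); hsv=cv2.cvtColor(im,cv2.COLOR_RGB2HSV)
    c=np.array([.576,-.0005]); r=P[...,:2]-c; R=np.hypot(r[...,0],r[...,1])
    reg=(R>.030)&(R<.062)&(P[...,2]>.035)&(P[...,2]<.062)
    br=reg&(hsv[...,0]>18)&(hsv[...,0]<30)&(hsv[...,1]>140)&(hsv[...,2]>130)
    st=reg&(hsv[...,1]<70)&(R>.045)&(r[...,0]<-.02)
    for nm,m in(("brass",br),("line",st)):
        v,u=np.nonzero(m)
        if len(u): p=plane("scene",[np.median(u),np.median(v)],.0455)[0]; print(nm,len(u),np.median(u),np.median(v),p.round(4),"deg %.1f"%np.degrees(np.arctan2(p[1]-c[1],p[0]-c[0])))
    x,y=proj("scene",[.56,0,.07])[0].astype(int); save(tag,cv2.resize(im[y-60:y+60,x-65:x+65],(650,600),interpolation=cv2.INTER_CUBIC))
E
python3 - <<'E'
from h import *
togo([.576,-.0005,.113],0)
look("c7.png")
E
```

```text
t 10.8 tcp [ 0.5761 -0.0012  0.1132] ydir 19.0 F [-1.3 -1.4 10.7] tq [-0.27  0.47  0.  ] w 0.0172 q [ 0.47  0.47 -0.66  1.85  0.35  0.94 -0.01]
shift mm [0.7 0.1 0.2] twist 19.0
line 26 322.0 290.0 [0.529  0.0243 0.0455] deg 152.2
```

View pics/c7.png

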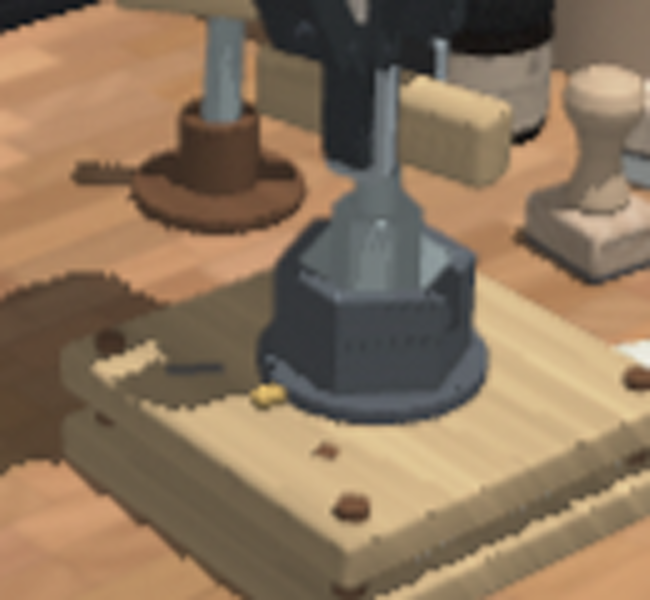

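The pointer has moved to about (268,396) in the crop, and the line's centre is at (195,368). I'll turn those into angles.

```bash
python3 - <<'E'
from h import *
c=np.array([.576,-.0005]); x,y=proj("scene",[.56,0,.07])[0].astype(int)-[65,60]
for n,uv in(("start",[315+112/3.75,255+168/3.75]),("now",[x+268/5,y+396/5]),("line",[x+195/5,y+368/5]),("dot",[x+326/5,y+451/5])):
    p=plane("scene",uv,.046)[0,:2]-c; print(n,np.round(uv,1),p.round(4),"deg %.1f"%np.degrees(np.arctan2(p[1],p[0])))
im,d=grab_frame("scene"); h=cv2.cvtColor(im,cv2.COLOR_RGB2HSV); print(h[y+77:y+82,x+50:x+58].tolist()[::2], pts("scene",d)[y+79,x+53])
E
```

```text
start [344.9 299.8] [-0.0334 -0.0177] deg -152.1
now [335.6 296.2] [-0.0396 -0.002 ] deg -177.1
line [321.  290.6] [-0.0497  0.0234] deg 154.8
dot [347.2 307.2] [-0.0419 -0.0362] deg -139.2
[[[19, 83, 104], [19, 108, 137], [20, 127, 213], [20, 129, 193], [20, 127, 189], [20, 125, 186], [19, 93, 140], [20, 8, 92]], [[20, 114, 155], [20, 128, 171], [20, 131, 210], [20, 130, 194], [20, 130, 180], [20, 128, 171], [20, 125, 151], [18, 73, 87]], [[18, 90, 184], [19, 97, 124], [20, 109, 103], [20, 104, 113], [19, 94, 166], [18, 92, 175], [18, 89, 180], [18, 86, 190]]] [ 0.53416841 -0.00421306  0.04798301]
```

Emit:
{"name": "drive_tool", "arguments": {
  "targets": [
    {"claw": 0,"dx": 0,"dy": 0,"dz": 0,"twist": 6},
    {"claw": 0,"dx": 0,"dy": 0,"dz": 0,"twist": 6},
    {"claw": 0,"dx": 0,"dy": 0,"dz": 0,"twist": 6},
    {"claw": 0,"dx": 0,"dy": 0,"dz": 0,"twist": 6},
    {"claw": 0,"dx": 0,"dy": 0,"dz": 0,"twist": 3},
    {"claw": 0,"dx": 0,"dy": 0,"dz": 0,"twist": 0}
  ]
}}

```text
time_s: 11.5
eef_pos: [0.5756, -0.001, 0.1132]
tcp_rot: [0.754, 0.657, -0.0, 0.001]
contact_force: [-2.0, -1.3, 12.1]
gripper_width: 0.0171
grip_force: 60.9
```

```bash
sed -i 's/(hsv\[...,1\]>140)&(hsv\[...,2\]>130)/(hsv[...,1]>115)\&(hsv[...,2]>120)/; s/(hsv\[...,1\]<70)&(R>.045)/(hsv[...,1]<70)\&(R>.043)/' h.py; python3 - <<'E'
from h import *
togo([.576,-.0005,.113],-9)
look("c8.png")
E
```

```text
t 11.5 tcp [ 0.5756 -0.001   0.1132] ydir -7.9 F [-2.  -1.3 12.1] tq [-0.24  0.77 -0.05] w 0.0171 q [ 0.4   0.44 -0.56  1.85  0.29  0.93 -0.44]
shift mm [0.6 0.3 0.2] twist 1.1
brass 20 330.5 290.0 [0.5402 0.0175 0.0455] deg 153.3
line 22 321.5 290.0 [0.5284 0.0247 0.0455] deg 152.1
```

View pics/c8.png

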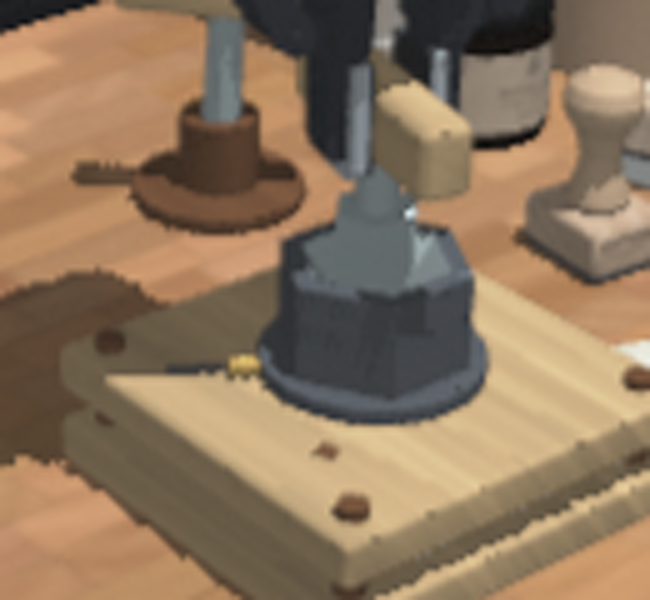

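Brass (245,365) is close to the line (168–225,368). I'll check with depth, and with the top view if it isn't blocked.

```bash
python3 - <<'E'
from h import *
c=np.array([.576,-.0005])
for n in("scene","top"):
    im,d=grab_frame(n); P=pts(n,d); hsv=cv2.cvtColor(im,cv2.COLOR_RGB2HSV); r=P[...,:2]-c; R=np.hypot(r[...,0],r[...,1]); A=np.degrees(np.arctan2(r[...,1],r[...,0]))
    reg=(R>.030)&(R<.062)&(P[...,2]>.035)&(P[...,2]<.06)&(abs(A-153)<15)
    br=reg&(hsv[...,0]>17)&(hsv[...,0]<30)&(hsv[...,1]>115)&(hsv[...,2]>100)&(R<.045); st=reg&(hsv[...,1]<70)&(R>.043)
    wood=reg&(hsv[...,1]>70)&(hsv[...,1]<108)&(R>.045)
    for nm,m in(("brass",br),("line",st),("wood",wood)):
        if m.any(): print(n,nm,m.sum(),np.median(P[m],0).round(4),"deg",np.median(A[m]).round(1))
    if n=="top": save("t8.png",im)
E
```

```text
scene brass 20 [0.5381 0.0149 0.0477] deg 157.9
scene line 22 [0.5296 0.0262 0.0445] deg 151.0
scene wood 79 [0.5286 0.0202 0.0441] deg 156.6
top brass 44 [0.5387 0.0161 0.0419] deg 156.3
top line 10 [0.5287 0.0251 0.0409] deg 151.3
top wood 19 [0.5295 0.025  0.0411] deg 152.1
```

Both depth views put the pointer about 5° short, because the brass stands proud of the board. I'll turn 5° more.

Emit:
{"name": "drive_tool", "arguments": {
  "targets": [
    {"claw": 0,"dx": 0,"dy": 0,"dz": 0,"twist": 4},
    {"claw": 0,"dx": 0,"dy": 0,"dz": 0,"twist": 1},
    {"claw": 0,"dx": 0,"dy": 0,"dz": 0,"twist": 0}
  ]
}}

```text
time_s: 11.95
eef_pos: [0.5755, -0.0009, 0.1132]
tcp_rot: [0.782, 0.623, -0.0, 0.001]
contact_force: [-3.1, -0.8, 11.5]
gripper_width: 0.0169
grip_force: 60.9
```

```bash
cat > m.py <<'E'
from h import *
togo([.576,-.0005,.113],-13)
c=np.array([.576,-.0005])
for n in("scene","top"):
    im,d=grab_frame(n); P=pts(n,d); hsv=cv2.cvtColor(im,cv2.COLOR_RGB2HSV); r=P[...,:2]-c; R=np.hypot(r[...,0],r[...,1]); A=np.degrees(np.arctan2(r[...,1],r[...,0]))
    reg=(R>.030)&(R<.062)&(P[...,2]>.035)&(P[...,2]<.06)&(abs(A-153)<15)
    br=reg&(hsv[...,0]>17)&(hsv[...,0]<30)&(hsv[...,1]>115)&(hsv[...,2]>100)&(R<.043); st=reg&(hsv[...,1]<70)&(R>.043)
    for nm,m in(("brass",br),("line",st)):
        if m.any(): print(n,nm,m.sum(),np.median(P[m],0).round(4),"deg",np.median(A[m]).round(1))
    u,v=proj(n,[.545,.01,.05])[0].astype(int); save(f"m_{n}.png",cv2.resize(im[v-25:v+25,u-30:u+30],(390,325),interpolation=cv2.INTER_CUBIC))
save("m.png",np.hstack([cv2.imread(f"pics/m_{n}.png")[...,::-1] for n in("scene","top")]))
E
python3 m.py
```

```text
t 11.95 tcp [ 0.5755 -0.0009  0.1132] ydir -12.9 F [-3.1 -0.8 11.5] tq [-0.23  0.78  0.03] w 0.0169 q [ 0.38  0.44 -0.55  1.85  0.28  0.93 -0.52]
shift mm [0.5 0.4 0.2] twist 0.1
scene brass 16 [0.5403 0.018  0.0482] deg 153.2
scene line 25 [0.5301 0.0253 0.0444] deg 151.9
top brass 30 [0.5403 0.017  0.0425] deg 153.7
top line 17 [0.5294 0.0249 0.042 ] deg 151.4
```

View pics/m.png

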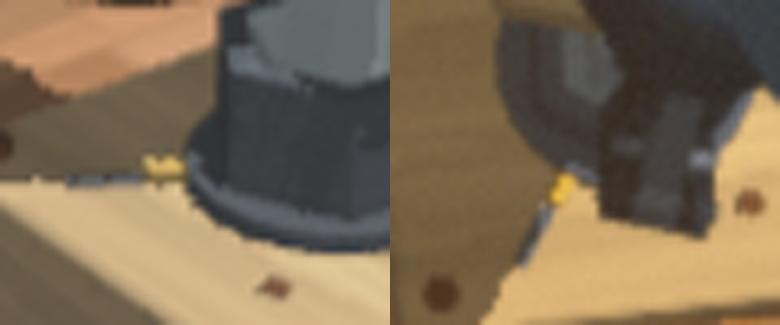

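In the top view the brass (563,188) lies on the extension of the line (552,208)–(522,265), perhaps 1–2° short. I'll add 1.5°, ease the load and release.

Emit:
{"name": "drive_tool", "arguments": {
  "targets": [
    {"claw": 0,"dx": 0,"dy": 0,"dz": 0,"twist": 1.5},
    {"claw": 0,"dx": 0,"dy": -0.5,"dz": -0.8,"twist": 0},
    {"claw": 0,"dx": 0,"dy": 0,"dz": 0,"twist": 0},
    {"claw": 40,"dx": 0,"dy": 0,"dz": 0,"twist": 0},
    {"claw": 40,"dx": 0,"dy": 0,"dz": 0,"twist": 0},
    {"claw": 40,"dx": 0,"dy": 0,"dz": 0,"twist": 0},
    {"claw": 40,"dx": 0,"dy": 0,"dz": 0,"twist": 0}
  ]
}}

```text
time_s: 12.75
eef_pos: [0.574, -0.0004, 0.1114]
tcp_rot: [0.79, 0.613, -0.001, -0.001]
contact_force: [-0.2, -0.2, -0.0]
gripper_width: 0.0401
grip_force: 0.0
```

```bash
cat > n.py <<'E'
from h import *
import sys
im,d=grab_frame("scene"); P=pts("scene",d); hsv=cv2.cvtColor(im,cv2.COLOR_RGB2HSV); s=get_state()
c=np.array([.5755,-.001]); r=P[...,:2]-c; a=np.radians(-104.4)
u=r@[np.cos(a),np.sin(a)]; w=r@[-np.sin(a),np.cos(a)]
m=(d>0)&(abs(u)<.05)&(abs(w)<.02)&(abs(P[...,2]-.13)<.025)&(hsv[...,1]>60)&(hsv[...,2]>90)
top=m&(P[...,2]>.138); Q=P[top]
print("top face",len(Q),np.median(Q[:,2]).round(4)); A=np.c_[u[top],w[top],np.ones(len(Q))]; print("slope along,across,z0",np.linalg.lstsq(A,Q[:,2],rcond=None)[0].round(4), "bar rect",cv2.minAreaRect((P[m][:,:2]*1000).astype(np.float32)))
E
python3 n.py; python3 m.py
```

```text
top face 316 0.1434
slope along,across,z0 [-0.0286  0.144   0.1433] bar rect ((579.1929931640625, -4.612514495849609), (79.33628845214844, 28.97644805908203), 78.47151947021484)
t 12.8 tcp [ 5.741e-01 -4.000e-04  1.115e-01] ydir -14.4 F [-0.2 -0.3  0.2] tq [-0.02  0.01 -0.  ] w 0.0402 q [ 0.38  0.44 -0.54  1.86  0.28  0.92 -0.54]
shift mm [ 0.3  1.8 -1.5] twist -1.4
scene brass 8 [0.5402 0.0174 0.0477] deg 153.4
scene line 24 [0.5299 0.0258 0.0444] deg 151.3
top brass 26 [0.5415 0.018  0.042 ] deg 151.5
top line 19 [0.5295 0.025  0.0412] deg 151.4
```

Emit:
{"name": "drive_tool", "arguments": {
  "targets": [
    {"claw": 50,"dx": 0,"dy": 1.5,"dz": 0,"twist": 0},
    {"claw": 50,"dx": 0,"dy": 0,"dz": -15,"twist": 0},
    {"claw": 50,"dx": 0,"dy": 0,"dz": -25,"twist": 0},
    {"claw": 50,"dx": 0,"dy": 0,"dz": -30,"twist": 0},
    {"claw": 50,"dx": 0,"dy": 0,"dz": -40,"twist": 0},
    {"claw": 50,"dx": -40,"dy": -20,"dz": 0,"twist": 0},
    {"claw": 50,"dx": -40,"dy": -20,"dz": 0,"twist": 0},
    {"claw": 50,"dx": -40,"dy": -20,"dz": 0,"twist": 0}
  ]
}}

```text
time_s: 13.7
eef_pos: [0.488, -0.1028, 0.2239]
tcp_rot: [0.789, 0.614, 0.001, 0.001]
contact_force: [0.4, 0.0, 0.5]
gripper_width: 0.0502
grip_force: 0.0
```

```bash
python3 n.py; python3 m.py; python3 - <<'E'
from h import *
o=[]
for n,z in(("scene",[.57,0,.09]),("top",[.57,0,.1])):
    im,d=grab_frame(n); u,v=proj(n,z)[0].astype(int); o.append(cv2.resize(im[v-65:v+65,u-65:u+65],(400,400),interpolation=cv2.INTER_CUBIC))
    if n=="top":
        P=pts(n,d); r=P[...,:2]-[.5755,-.001]; m=(np.hypot(r[...,0],r[...,1])<.05)&(P[...,2]>.125)&(P[...,2]<.16); Q=P[m]
        print("top cam bar",len(Q),np.median(Q[:,2]),cv2.minAreaRect((Q[:,:2]*1000).astype(np.float32)),np.linalg.lstsq(np.c_[r[m],np.ones(len(Q))],Q[:,2],rcond=None)[0].round(4))
save("fin.png",np.hstack(o))
E
```

```text
top face 358 0.1433
slope along,across,z0 [-0.0229  0.154   0.1432] bar rect ((574.3675537109375, -0.5470504760742188), (85.11605834960938, 18.102487564086914), 78.48224639892578)
t 13.75 tcp [ 0.4817 -0.1113  0.2225] ydir -14.9 F [-5.1 -4.4 -2. ] tq [-0.32  0.36  0.  ] w 0.0496 q [ 0.64  0.14 -0.53  1.95  0.09  1.08 -0.19]
shift mm [132.1  63.1 108.2] twist -1.9
scene brass 12 [0.541  0.0186 0.0487] deg 151.4
scene line 21 [0.5282 0.0254 0.0443] deg 151.4
top brass 31 [0.5413 0.0178 0.0429] deg 153.1
top line 19 [0.528  0.025  0.0415] deg 151.4
top cam bar 648 0.14005683114119466 ((575.998291015625, -0.5394134521484375), (83.56603240966797, 18.43804931640625), 78.07522583007812) [ 0.2695 -0.0568  0.1394]
```

View pics/fin.png

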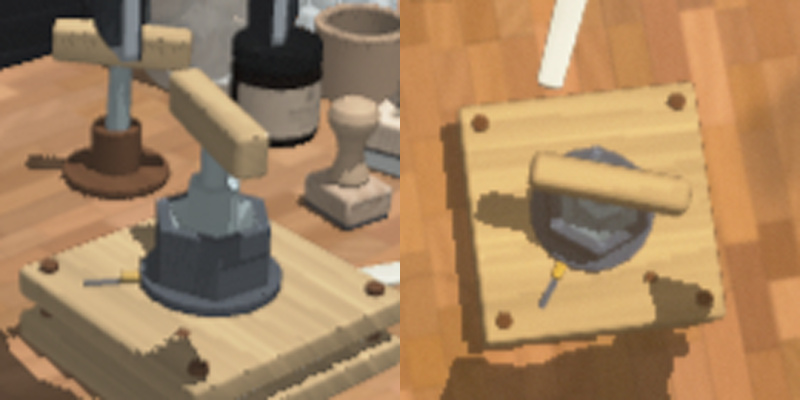

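The key stands upright: its bar centre is over the socket and the handle point is at about 0.130 m, which is home. The pointer (558,270) lies on the steel line (545,295), the slim key is untouched and the gripper is clear. I'll hand it in.

```bash
python3 -c "
from plant import *
print(finish_job())"
```

```text
the job is handed in; nothing more can be done
None
```

I handed the job in at about 14 s: the thick key stands home and upright in the socket, let go. The brass pointer is at the steel line to within about 2° in both camera views, the slim key is still in its cup, and I saw no sign that the press moved.

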